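Seat a flow cell in its loading nest and close the side jaw to the gauge mark

ROBOT

A 7-joint arm with a two-finger parallel gripper is mounted at the origin on a cart in front of the work surface, level with it; the furniture and walls round the work are solid. World frame = base frame: x ahead of the robot, y to its left, z up, the work surface at z = 0. Lengths are in m, angles in rad, forces in N, time in s.
With the tool pointing down it reaches from about 0.425 to 0.925 m from the base axis. Payload 6.8 kg.
Tool frame: the origin (TCP) lies midway between the tips of the shut fingers; the grasp point (between the pads) lies 19 mm behind it; z points along the fingers, y is the line along which they close (so a half turn about z gives the same grasp; the last joint's range is limited). The gripper opens to 85 mm and grips with 20 to 120 N. Pads are 22 mm wide; open, the fingers measure 114 mm over their backs; the gripper's body (76 mm by 85 mm) begins 54 mm behind the grasp point. The pads swing forward as they close: fully open they stand 13 mm farther back than shut.
Start: joints at [-1.233, 0.477, 0.022, 1.555, -0.011, 1.109, -0.083], TCP at [0.291, 0.609, 0.206] pointing down, gripper open.
Joint ranges: [-2.96, 2.96], [-0.34, 2.1], [-1.41, 1.46], [0.24, 2.44], [-1.37, 4.51], [0.17, 1.92], [-2.96, 2.96]. Speed limits (rad/s): [2.39, 2.39, 3.14, 3.14, 3.14, 3.14, 3.14].

INTERFACE

Orientations are given as a unit quaternion [w, x, y, z].
In Python, from station import * gives the robot as it stands.
- The arm moves only by the shell command python3 -m creep 'ROWS' [FORCE]. ROWS is JSON, a list of rows, each a list of 7 numbers: the gripper command: -1 is shut, 1 is fully open, values between are in proportion, then the shift along the world's x, y, z in mm, then the turn, a rotation vector about the world's x, y, z in rad. A call has 1 to 5 rows; each row shifts and turns the commanded pose from where the row before left it; what a row does not reach is not made up. A row lasts 1/8 s, in which the tool goes at most 62.5 mm and 10.7 degrees, less where a joint would pass 70% of its speed; a pose out of reach is approached as far as the arm can. A call is refused whole if a number of a shift passes 62.5 or a number of a turn 0.188, either way. A call with a gripper value outside its range is refused whole. The fingers move at their own pace and stop on an object; FORCE is the grip in N (left out, the last holds). Time passes only in rows, so rows that do not move let the fingers close. It gives the time, the measured TCP pose, the force, the opening and the grip force at its end, in the units of the state.
- get_obs(): the state, without advancing time (a new reading comes with each control period).
- read_camera(name): name is "side" or "top" or "wrist"; returns (picture, depth): 384x512x3 uint8, red, green, blue; 384x512 float32, m along the optical axis (not along the pixel's ray), 0 where there is no reading.
- camera_params(name): a dict with "intrinsics" (3x3 intrinsics, pixels), "cam_to_world" (4x4, takes a point from camera to world coordinates); the wrist camera has in their place "mount" (4x4, takes a point from camera to tool coordinates, whose origin is the TCP and whose axes are the flange's). Camera axes: x right, y up, looking along -z (the intrinsics and any distortion apply to the point x, -y, -z); pixel columns grow to the right and rows downward; lengths in m; the calibration is good to about 2 mm. A picture is of the moment at which its call begins: read the wrist's pose just before it. camera_params takes no time and is no camera call.
- hand_in(): hands the job in; it is judged then, once.
The state is a dict: "t": time; "q": joint angles; "joint_vel": joint speeds; "joint_torque": joint torques, N m; "eef_pos": TCP position; "tool_rot": TCP orientation; "contact_force": force on the tool from outside, world axes, zero at the start; "torque": the same for the moment, N m; "gripper_width": opening from 0.0 (shut) to 1.0 (fully open); "grasp_force": force on a finger pad.
Only numpy, scipy, OpenCV 4.12 (cv2) and the standard library are available. Lean on these libraries where they do the work, as an engineer would, in place of code of your own. Each camera call takes 0.05 s, during which the arm holds its last target. There are 200 camera calls.

TASK

Load the flow cell in the loading nest with a fingertip, gripping and lifting nothing. With the side jaw still standing off, first push the flow cell along the bed by its near end until it is fully home against the end stop. Then roll the knurled thumbwheel under the fingertip, moving the jaw by the wheel alone, until the jaw's index line is level with the long gauge line and the pad holds the flow cell square against the fence, without over-tightening past the line and without disturbing the bottle, vial, timer or tissue box.

Things in the scene. Friction and masses are not known exactly. Their poses are not given: they have to be found in the camera images.
- chip_nest: fixed loading nest, black body with aluminium fence, stop and rails, 116 x 120 mm. Origin on the table under it; own x ahead (yaw at most 0.4 rad), y left, z up. In its frame (mm): bed top z 26 over x -58..58, y -52..-4 and x -14..58, y -52..68; jaw block x -5..41, top z 44; scale rail x 42..56, y 7..67, top z 44; low guide rail x -13..-6, y 4..67, top z 31
- fence_face (a point): foot of the fence's face, middle of its length: the fixed side wall on the right of the bed, x -4..40 mm and face at y -33 mm in the nest's frame, 10 mm high above the bed; the flow cell's long side must lie along it
- stop_face (a point): foot of the end stop's face, the wall across the far end of the bed that the flow cell's far end must touch: face at x 48 mm, y -46..4 mm in the nest's frame, 10 mm high above the bed
- flow_cell: loose flat white cartridge with a glass window, 26 x 76 x 8 mm (solid 6 mm high, ports above), 24 to 42 g, flat on the bed, lengthwise along the nest's x within 0.1 rad. Origin: centre of its underside; own y is its length. Starts 14 to 24 mm short of the stop. Home: centre at x 10 mm (and y -20 mm once against the fence) in the nest's frame; its near end sticks out of the jaws by 23 mm or more
- jaw_slide (a joint): travel of the side jaw in m: 0 fully open (46 mm from fence to pad), grows as it closes toward the fence (the nest's -y). The index line meets the gauge line at 0.023; the pad meets a flow cell lying against the fence at 0.020; end of travel 0.029. Starts at 0.001 to 0.0095, stays where it is left
- jaw_index (a point): far end of the black index line across the top of the jaw block, 44 mm above the table, at the edge next to the scale rail; moves with the jaw
- gauge_mark (a point): near end of the gauge line on top of the scale rail, 44 mm above the table: the one long thick line, with a small diamond at its far end; the other ticks are short and thin, 5 mm apart. The jaw is right when jaw_index is level with this along the nest's y
- wheel_center (a point): centre of the knurled steel thumbwheel at the nest's front left: 48 mm diameter, 16 mm wide along its axle, which is level and along the nest's x; rim top 24 mm above this point, free above and in front. Rack and pinion: 24 mm of rim moves the jaw 5 mm, the same way as the wheel's top (toward the nest's -y closes). Turns with about 2 N at the rim; takes several strokes
- jaw: the steel jaw block on the nest, not to be pushed directly; its origin is that of the nest when fully open and moves with the jaw
- pad: black spring-loaded pad, 28 mm long, on the jaw's face toward the fence; yields up to 8 mm at about 0.7 N per mm; bears on the flow cell's side when the jaw is closed. Its origin is that of jaw
- dropper_bottle: bystander: blue bottle with a long white nozzle, 34 mm wide, 104 mm high, right of the nest; origin at its foot
- vial_navy: bystander: small capped vial, 13 mm wide, 45 mm high, right of the nest; origin at its foot
- timer: bystander: white timer, 23 x 58 x 60 mm, standing left of the nest; origin at its foot
- lens_tissue: bystander: small flat carton, 50 x 83 x 14 mm, left of the nest; origin at its foot
Mind the look-alikes: they are no part of the job. There is more than one size of the flow_cell; the job needs the largest.

How it is judged:
On the way:
1. the flow cell is pushed home against the end stop (gap under 2 mm) while the jaw is still at least 5 mm short of the gauge line (x of flow_cell in the frame of chip_nest above 0.008 m and value of joint jaw_slide below 0.018 m), for 0.2 s.
At the end, for the whole second after the job is handed in: index line within 2 mm of the gauge line; flow cell flat on the bed, its far end within 2 mm of the end stop, its side within 1.5 mm of the fence and within 0.05 rad of parallel, held by the spring pad with more than 0.3 N, at rest (value of joint jaw_slide between 0.021 and 0.025 m and x of flow_cell in the frame of chip_nest above 0.008 m and z of flow_cell in the frame of chip_nest below 0.0285 m and y of flow_cell in the frame of chip_nest below -0.0185 m and angle between the y axis of flow_cell and the x axis of chip_nest, either way round below 0.05 rad and contact force between pad and flow_cell above 0.3 N and linear speed of flow_cell below 0.01 m/s); the robot touches nothing.
It fails at once if the jaw is over-tightened more than 4 mm past the gauge line (value of joint jaw_slide above 0.027 m).
It fails at once if the jaw or its pad is pushed by the fingers (over 3 N) (contact force between the fingers and jaw above 3 N).
It fails at once if the flow cell is lifted more than 6 mm off the bed (z of flow_cell in the frame of chip_nest above 0.032 m).
It fails at once if the fingers are put astride the flow cell or the wheel, as in a grip (the point between the finger pads comes down over the flow cell's middle 60 mm, or inside the wheel's rim) ((x of the grasp point in the frame of flow_cell between -0.013 and 0.013 m and y of the grasp point in the frame of flow_cell between -0.03 and 0.03 m and z of the grasp point in the frame of flow_cell below 0.023 m) or (x of the grasp point in the frame of wheel_center between -0.012 and 0.012 m and y of the grasp point in the frame of wheel_center between -0.018 and 0.018 m and z of the grasp point in the frame of wheel_center below 0.022 m)).
It fails at once if a bystander is moved more than 15 mm or lifted (distance of any of dropper_bottle, vial_navy, timer, lens_tissue from where it was at the start of the episode above 0.015 m).
It also fails if it takes over 54 s, if anything falls off the work surface, if the arm or the gripper's body presses on something with over 40 N, if the wrist force passes 120 N, or if a joint passes its speed limit or range.

## Working session

There is one attempt and no reset: what is moved stays moved. The work goes in short steps, Python scripts to look and compute and a shell command to move; the robot and the scene stay as the last step left them, time stands still between calls to the robot, and variables do not carry over. Pictures are saved under pics/ and viewed, at most 14 in all, crops included, and the job is handed in when it is done.

```bash
ls; mkdir -p pics; cat > h.py <<'E'
from station import *
import numpy as np, cv2
def save(n,img): cv2.imwrite(f'pics/{n}.png',img[:,:,::-1])
E
python3 - <<'E'
from h import *
o=get_obs();print(o['t'],o['eef_pos'],o['tool_rot'],o['gripper_width'])
for n in('top','side'):
    im,d=read_camera(n);np.savez(n+'0.npz',im=im,d=d);save(n+'0',im);p=camera_params(n);print(n,p)
print(camera_params('wrist'))
E
```

```text
pics
0.0 [0.29080755 0.60843973 0.2051197 ] [-1.29981051e-04  2.21059421e-01  9.75259914e-01 -9.03166002e-04] 0.9993719920233596
top {'intrinsics': array([[467.58760803,   0.        , 250.00621443],
       [  0.        , 467.58760803, 194.87681481],
       [  0.        ,   0.        ,   1.        ]]), 'cam_to_world': array([[ 0.0230982 ,  0.99114931, -0.13072686,  0.37705934],
       [-0.99969473,  0.02175189, -0.01171733,  0.20821752],
       [-0.00877007,  0.1309576 ,  0.99134918,  1.15645312],
       [ 0.        ,  0.        ,  0.        ,  1.        ]])}
side {'intrinsics': array([[431.42764451,   0.        , 257.51729136],
       [  0.        , 431.42764451, 197.6152168 ],
       [  0.        ,   0.        ,   1.        ]]), 'cam_to_world': array([[ 0.81992637,  0.38388757, -0.42467761,  0.09541714],
       [-0.57243244,  0.54140985, -0.61578931, -0.35477917],
       [-0.00646922,  0.74800114,  0.66366592,  0.66915178],
       [ 0.        ,  0.        ,  0.        ,  1.        ]])}
{'intrinsics': array([[294.69994266,   0.        , 248.61493978],
       [  0.        , 294.69994266, 192.4556532 ],
       [  0.        ,   0.        ,   1.        ]]), 'mount': array([[ 7.72998645e-04,  9.56917504e-01,  2.90358905e-01,
         7.38324380e-02],
       [ 9.99999689e-01, -6.94788486e-04, -3.72446443e-04,
         3.01500755e-04],
       [-1.54662496e-04,  2.90359103e-01, -9.56917743e-01,
        -1.67982911e-01],
       [ 0.00000000e+00,  0.00000000e+00,  0.00000000e+00,
         1.00000000e+00]])}
```

View pics/top0.png

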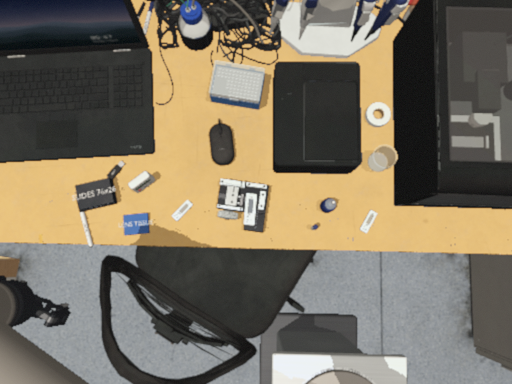

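View pics/side0.png

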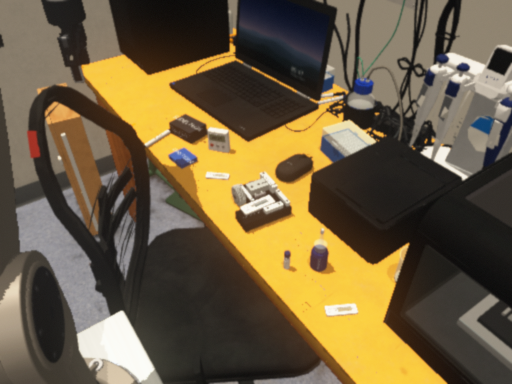

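The nest is at about (243,205) in the top view and the wheel at about (228,213). The bottle is at (328,205), with the vial at (315,226). I'll bring the wrist camera over the nest.

```bash
python3 -m creep '[[-1,20,-60,0,0,0,0.1],[-1,30,-60,0,0,0,0.1],[-1,30,-60,0,0,0,0.1],[-1,30,-60,-15,0,0,0],[-1,30,-60,-20,0,0,0]]' 20; python3 -m creep '[[-1,20,-58,-20,0,0,0],[-1,0,0,0,0,0,0],[-1,0,0,0,0,0,0]]'
python3 - <<'E'
from h import *
o=get_obs();im,d=read_camera('wrist');np.savez('w1.npz',im=im,d=d,p=o['eef_pos'],q=o['tool_rot']);save('w1',cv2.resize(im,(768,576)))
print(o['t'],o['eef_pos'],o['tool_rot'])
E
```

```text
t: 0.72
eef_pos: [0.4217, 0.328, 0.1746]
tool_rot: [0.0, 0.073, 0.997, 0.0]
contact_force: [0.8, -0.6, -1.2]
gripper_width: 0.004
grasp_force: 0.0
t: 1.1
eef_pos: [0.44, 0.2741, 0.1552]
tool_rot: [-0.0, 0.073, 0.997, 0.0]
contact_force: [-0.1, 0.8, 1.2]
gripper_width: -0.0
grasp_force: 0.0
1.1 [0.43998696 0.27411339 0.15524714] [-1.55483168e-04  7.29157942e-02  9.97338069e-01  1.98915295e-04]
```

View pics/w1.png

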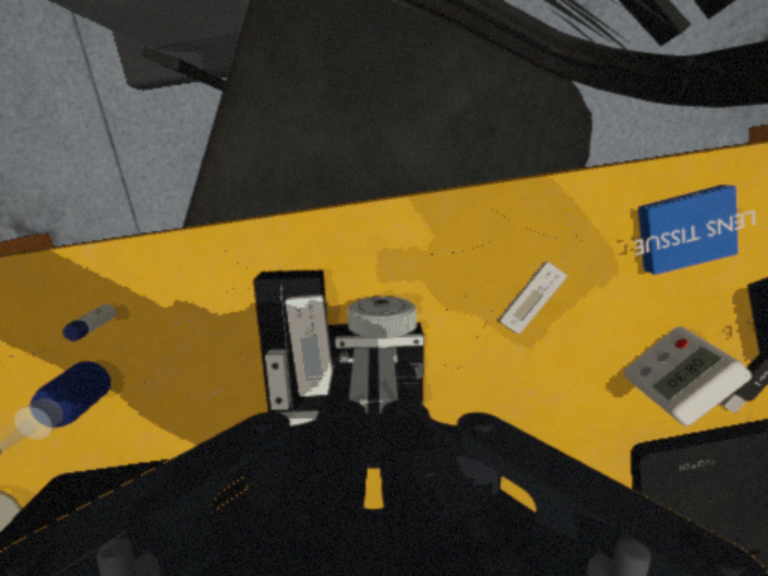

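The view shows the cell at (310,345), the wheel at (382,315) and the near half of the nest. The gripper hides the far half, so I'll move ahead and up.

```bash
python3 -m creep '[[-1,50,-10,20,0,0,0],[-1,50,-8,0,0,0,0],[-1,0,0,0,0,0,0],[-1,0,0,0,0,0,0]]'
python3 - <<'E'
from h import *
o=get_obs();im,d=read_camera('wrist');np.savez('w2.npz',im=im,d=d,p=o['eef_pos'],q=o['tool_rot'])
save('w2',cv2.resize(im[40:265,130:430],(800,600),interpolation=cv2.INTER_CUBIC))
print(o['t'],o['eef_pos'],o['tool_rot'])
E
```

```text
t: 1.65
eef_pos: [0.5392, 0.2575, 0.175]
tool_rot: [-0.0, 0.072, 0.997, 0.0]
contact_force: [0.4, -0.1, -0.4]
gripper_width: -0.002
grasp_force: 0.0
1.65 [0.53915278 0.25745368 0.1750151 ] [-4.83211883e-04  7.16294974e-02  9.97431171e-01  2.02097034e-04]
```

View pics/w2.png

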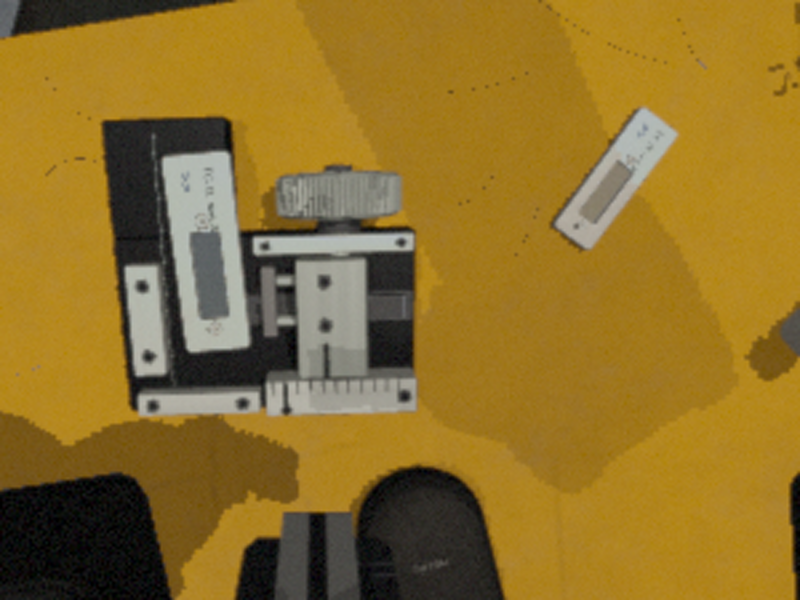

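The view shows the nest whole: the gauge line at crop (287,376) and the index line at (326,376). The cell's corners are (162,156), (231,151), (250,347) and (186,353), and the wheel spans x 276–402, y 170–228. I'll fit the nest's pose by rays onto planes.

```bash
cat >> h.py <<'E'
from scipy.spatial.transform import Rotation as R
from scipy.optimize import least_squares
def ray(px,p,q,z):
    c=camera_params('wrist');K=c['intrinsics'];M=c['mount']
    Rt=R.from_quat([q[1],q[2],q[3],q[0]]).as_matrix()
    o=Rt@M[:3,3]+p
    d=Rt@M[:3,:3]@np.array([(px[0]-K[0,2])/K[0,0],-(px[1]-K[1,2])/K[1,1],-1])
    return (o+d*(z-o[2])/d[2])[:2]*1000
def nest(w,n): c,s=np.cos(n[2]),np.sin(n[2]);d=np.subtract(w,n[:2]);return np.array([c*d[0]+s*d[1],-s*d[0]+c*d[1]])
def world(v,n): c,s=np.cos(n[2]),np.sin(n[2]);return np.array([n[0]+c*v[0]-s*v[1],n[1]+s*v[0]+c*v[1]])
E
python3 - <<'E'
from h import *
w=np.load('w2.npz');p,q=w['p'],w['q']
f=lambda u,v,z:ray((130+u/2.6667,40+v/2.6667),p,q,z/1000)
F=[((103,121),(-58,-52,26)),((231,118),(-58,-4,26)),((266,376),(42,7,44)),((415,375),(42,67,44)),((416,411),(56,67,44)),((268,414),(56,7,44))]
W=[f(*a,b[2]) for a,b in F]
s=least_squares(lambda n:np.concatenate([world(b[:2],n)-w_ for w_,(a,b) in zip(W,F)]),[500,240,0]);n=s.x
print('nest',n,'res',s.fun.round(1));np.save('nest.npy',n)
for k,a,z in [('gauge',(287,378),44),('index',(326,376),44),('c0',(162,156),32),('c1',(231,151),32),('c2',(250,347),32),('c3',(186,353),32),('fence',(157,266),36),('fence2',(166,375),36),('stop',(200,391),36),('jawL',(297,262),44),('jawR',(366,262),44)]:
    x=f(*a,z);print(k,x.round(1),nest(x,n).round(1))
d=w['d']; 
for u,v in [(340,200),(340,190),(340,210),(330,280),(200,280)]:
    r,c=int(40+v/2.6667),int(130+u/2.6667);D=d[r,c]
    C=camera_params('wrist');K=C['intrinsics'];P=C['mount']@np.array([(c-K[0,2])/K[0,0]*D,-(r-K[1,2])/K[0,0]*D,-D,1])
    P=R.from_quat([q[1],q[2],q[3],q[0]]).as_matrix()@P[:3]+p;print((u,v),(P*1000).round(1),nest(P[:2]*1000,n).round(1))
for u,v in [(276,205),(402,205)]:print('rim',nest(f(u,v,50),n),nest(f(u,v,35),n))
E
```

```text
nest [ 4.99946975e+02  2.35208953e+02 -1.17884916e-01] res [-1.4 -0.2 -1.6 -0.8  1.8 -0.4  0.9  1.2  0.1  0.7  0.2 -0.4]
gauge [542.6 245.7] [41.2 15.4]
index [544. 261.] [40.7 30.8]
c0 [453.5 211.4] [-43.3 -29.2]
c1 [455.4 237.4] [-44.5  -3. ]
c2 [530.8 232. ] [31.   0.4]
c3 [529.5 205.9] [ 32.8 -25.6]
fence [493.2 202.1] [ -2.8 -33.7]
fence2 [536.5 197. ] [ 40.8 -33.7]
stop [545.  209.3] [ 47.8 -20.4]
jawL [498.6 256.3] [-3.9 20.8]
jawR [502.3 282. ] [-3.2 46.8]
(340, 200) [477.2 274.9  50.1] [-27.2  36.7]
(340, 190) [474.4 275.2  53.4] [-30.1  36.7]
(340, 210) [480.9 274.3  51.2] [-23.5  36.6]
(330, 280) [505.7 267.1  45.4] [ 2.  32.3]
(200, 280) [500.4 215.8  30.2] [  2.7 -19.2]
rim [-25.10721943  14.02198817] [-24.48615111  13.26894472]
rim [-23.97983712  59.56600651] [-23.30106697  61.14400288]
```

```bash
python3 -m creep '[[-1,-53,-16,0,0,0,0.0255],[-1,-54,-15,-20,0,0,0],[-1,0,0,-50,0,0,0],[-1,0,0,-45,0,0,0],[-1,0,0,0,0,0,0]]'; python3 -m creep '[[-1,0,0,0,0,0,0]]'
python3 - <<'E'
from h import *
o=get_obs();n=np.load('nest.npy');print(nest(o['eef_pos'][:2]*1000,n),o['eef_pos'],o['tool_rot'],o['contact_force'])
E
```

```text
t: 2.33
eef_pos: [0.4297, 0.2241, 0.0582]
tool_rot: [-0.003, 0.059, 0.998, -0.002]
contact_force: [0.1, -0.9, 0.3]
gripper_width: -0.002
grasp_force: 0.0
t: 2.45
eef_pos: [0.4335, 0.2257, 0.0616]
tool_rot: [0.0, 0.06, 0.998, 0.001]
contact_force: [0.4, -1.3, -0.3]
gripper_width: 0.001
grasp_force: 0.0
[-64.89525014 -17.30329639] [0.43346705 0.22565821 0.06158814] [4.90224049e-04 5.95850089e-02 9.98222966e-01 5.44861474e-04] [ 0.35952134 -1.32399935 -0.3392274 ]
```

```bash
python3 -m creep '[[-1,0,0,-20,0,0,0],[-1,0,0,-10,0,0,0],[-1,0,0,-3,0,0,0],[-1,0,0,0,0,0,0]]'; python3 -m creep '[[-1,5,-0.6,0,0,0,0],[-1,5,-0.6,0,0,0,0],[-1,4,-0.5,0,0,0,0],[-1,3,-0.3,0,0,0,0],[-1,3,-0.3,0,0,0,0]]'
```

```text
t: 2.95
eef_pos: [0.4335, 0.2249, 0.0278]
tool_rot: [0.0, 0.06, 0.998, 0.0]
contact_force: [-0.4, 0.4, -0.1]
gripper_width: -0.002
grasp_force: 0.0
t: 3.58
eef_pos: [0.4533, 0.2223, 0.0272]
tool_rot: [-0.0, 0.06, 0.998, -0.0]
contact_force: [0.1, 0.7, 0.2]
gripper_width: -0.002
grasp_force: 0.0
```

```bash
python3 -m creep '[[-1,2,-0.2,0.4,0,0,0],[-1,2,-0.2,0,0,0,0],[-1,0,0,0,0,0,0]]'; python3 -m creep '[[-1,1,-0.1,0,0,0,0],[-1,1,-0.1,0,0,0,0],[-1,0,0,0,0,0,0]]';python3 -m creep '[[-1,1,-0.1,0,0,0,0],[-1,0,0,0,0,0,0]]'
```

```text
t: 3.95
eef_pos: [0.4573, 0.222, 0.0277]
tool_rot: [0.0, 0.06, 0.998, 0.0]
contact_force: [-0.4, 0.6, 0.1]
gripper_width: -0.0
grasp_force: 0.0
t: 4.32
eef_pos: [0.4592, 0.2217, 0.0276]
tool_rot: [0.0, 0.06, 0.998, 0.0]
contact_force: [0.3, -0.6, -0.9]
gripper_width: -0.002
grasp_force: 0.0
t: 4.58
eef_pos: [0.4602, 0.2217, 0.0277]
tool_rot: [0.0, 0.06, 0.998, 0.0]
contact_force: [1.0, -0.1, 0.4]
gripper_width: 0.001
grasp_force: 0.0
```

```bash
python3 - <<'E'
from h import *
im,d=read_camera('side');save('s1',cv2.resize(im[160:250,215:315],(800,600)*1,interpolation=cv2.INTER_CUBIC))
E
```

```text
(no output)
```

View pics/s1.png

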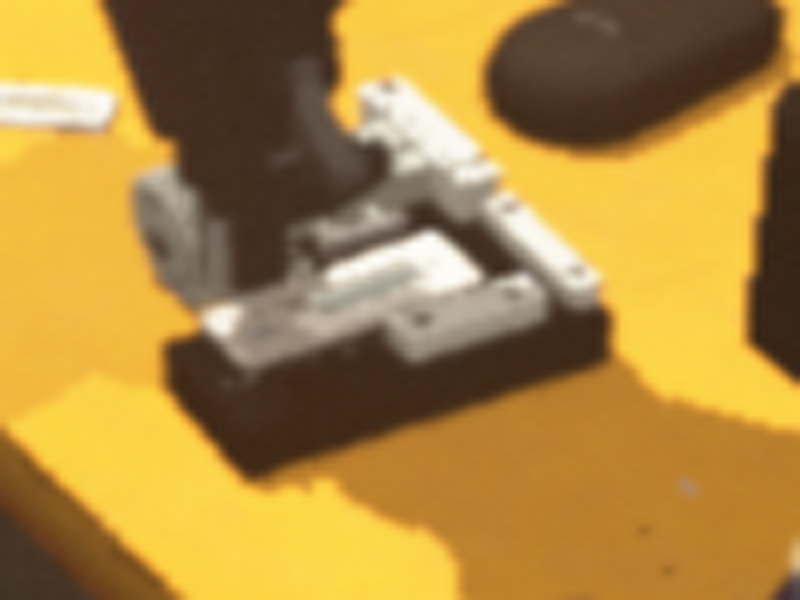

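The finger looks to be beside the cell, not in front of it, so I'll check by projecting points into the side view.

```bash
python3 - <<'E'
from h import *
n=np.load('nest.npy');c=camera_params('side');K=c['intrinsics'];T=np.linalg.inv(c['cam_to_world'])
def pr(v,z):
    w=world(v,n);P=T@np.array([w[0]/1000,w[1]/1000,z/1000,1]);u=[K[0,2]+K[0,0]*P[0]/-P[2],K[1,2]-K[1,1]*P[1]/-P[2]];return [round((u[0]-215)*8),round((u[1]-160)*6.667)]
o=get_obs();t=nest(o['eef_pos'][:2]*1000,n);print(t,pr(t,o['eef_pos'][2]*1000))
for v,z in [((-58,-52),26),((-58,-4),26),((-44,-29),32),((-44.5,-3),32),((-28,-30),32),((-28,-4),32),((48,-46),36),((32,-26),32)]:print(v,z,pr(v,z))
im,d=read_camera('side');cw=c['cam_to_world']
def pt(u,v):
    C,r=int(215+u/8),int(160+v/6.667);D=d[r,C];P=(cw@np.array([(C-K[0,2])/K[0,0]*D,-(r-K[1,2])/K[1,1]*D,-D,1]))[:3]*1000;return nest(P[:2],n).round(1),P[2].round(1)
for q in [(250,180),(255,240),(260,270),(225,335),(290,330),(450,260),(200,310)]:print(q,pt(*q))
E
```

```text
[-37.88029127 -18.12538783] [242, 336]
(-58, -52) 26 [232, 425]
(-58, -4) 26 [152, 334]
(-44, -29) 32 [239, 353]
(-44.5, -3) 32 [194, 305]
(-28, -30) 32 [294, 338]
(-28, -4) 32 [250, 291]
(48, -46) 36 [568, 283]
(32, -26) 32 [480, 272]
(250, 180) (array([-39. , -28.3]), np.float64(104.7))
(255, 240) (array([-48.8, -47.2]), np.float64(99.0))
(260, 270) (array([-37.2, -27.2]), np.float64(64.8))
(225, 335) (array([-43.8, -19.6]), np.float64(32.7))
(290, 330) (array([-26. , -22.7]), np.float64(30.2))
(450, 260) (array([ 28.2, -14.7]), np.float64(32.8))
(200, 310) (array([-29.9,  25.1]), np.float64(2.1))
```

```bash
python3 - <<'E'
from h import *
o=get_obs();im,d=read_camera('wrist');np.savez('w3.npz',im=im,d=d,p=o['eef_pos'],q=o['tool_rot'])
save('w3',cv2.resize(im,(768,576)))
c=camera_params('wrist');K=c['intrinsics'];P=np.linalg.inv(c['mount'])@[0,0,0,1]
print('tcp px*1.5',1.5*(K[0,2]+K[0,0]*P[0]/-P[2]),1.5*(K[1,2]-K[1,1]*P[1]/-P[2]),P, o['q'],o['gripper_width'])
n=np.load('nest.npy');im,d=read_camera('side');c=camera_params('side');K=c['intrinsics'];cw=c['cam_to_world']
for r in range(176,216,3):
  s=''
  for C in range(236,262,4):
    D=d[r,C];P=(cw@np.array([(C-K[0,2])/K[0,0]*D,-(r-K[1,2])/K[1,1]*D,-D,1]))[:3]*1000;m=nest(P[:2],n);s+=f'({m[0]:.0f},{m[1]:.0f},{P[2]:.0f}) '
  print(r,s)
E
```

```text
tcp px*1.5 372.18745585871955 341.5491569801072 [-3.02860324e-04 -2.17849284e-02 -1.82160265e-01  1.00000000e+00] [-0.62316001  0.46499605  0.06427514  2.08720771 -0.05178547  0.59090112
  0.92779526] 0.0019837480599876464
176 (-53,-12,125) (-56,-39,145) (-49,-41,144) (-48,-57,155) (-42,-63,156) (-34,-63,153) (42,62,36) 
179 (-55,-15,120) (-55,-35,134) (-48,-39,134) (-44,-48,139) (-43,-63,149) (-36,-68,150) (33,46,42) 
182 (1,109,1) (-54,-33,125) (-47,-36,124) (-37,-34,119) (-42,-62,141) (-39,-73,147) (-33,-77,148) 
185 (-28,45,50) (-50,-24,109) (-47,-36,116) (-34,-27,104) (-50,-78,148) (-42,-78,145) (-34,-79,143) 
188 (-33,35,50) (-50,-22,99) (-46,-33,106) (-50,-60,128) (-50,-77,141) (-43,-79,138) (-29,-69,126) 
191 (-37,27,49) (-49,-19,88) (-49,-40,104) (-50,-58,118) (-46,-68,124) (-32,-58,111) (19,19,31) 
194 (-37,28,39) (-49,-20,81) (-45,-29,86) (-49,-56,108) (-3,17,33) (4,10,36) (10,3,39) 
197 (-36,31,28) (-49,-19,72) (-45,-30,79) (-37,-32,77) (-4,16,26) (1,5,32) (12,7,26) 
200 (-37,29,20) (-49,-18,63) (-45,-28,69) (-37,-31,68) (-10,3,29) (-3,-3,31) (4,-9,33) 
203 (-37,31,10) (-34,15,21) (-46,-31,63) (-35,-26,55) (-16,-8,31) (-7,-11,30) (-1,-18,34) 
206 (-36,33,-1) (-29,27,0) (-37,-11,34) (-28,-13,32) (-21,-17,33) (-11,-18,28) (-6,-26,33) 
209 (-41,24,-2) (-45,-7,26) (-40,-16,31) (-31,-19,29) (-26,-27,33) (-18,-31,33) (-7,-29,27) 
212 (-57,-12,26) (-50,-17,27) (-46,-28,35) (-38,-31,34) (-27,-28,26) (-18,-31,24) (-12,-37,27) 
215 (-58,-13,19) (-53,-22,24) (-46,-28,26) (-38,-32,26) (-31,-37,27) (-23,-40,25) (-16,-45,26)
```

View pics/w3.png

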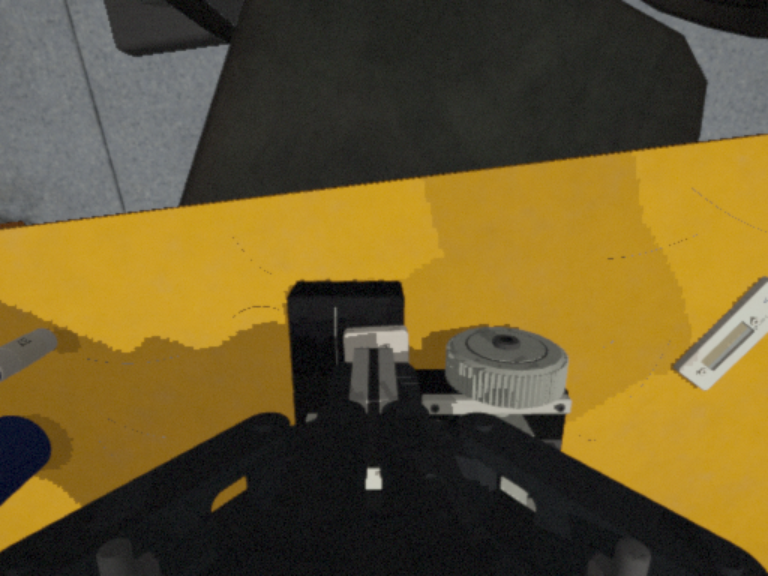

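```bash
python3 - <<'E'
from h import *
w=np.load('w3.npz');d=w['d'];c=camera_params('wrist');K=c['intrinsics'];n=np.load('nest.npy')
Rt=R.from_quat(w['q'][[1,2,3,0]]).as_matrix()
for col in (240,244,252,256,260,264):
  s=''
  for r in range(216,262,3):
    D=d[r,col];P=(c['mount']@np.array([(col-K[0,2])/K[0,0]*D,-(r-K[1,2])/K[1,1]*D,-D,1]))[:3]
    s+='(%d,%d,%d) '%tuple(P*1000)
  print(col,s)
P=(Rt@P+w['p'])
E
```

```text
240 (7,-5,1) (5,-4,0) (5,-4,-5) (4,-4,-5) (2,-4,-5) (0,-4,-4) (11,-4,-33) (10,-3,-35) (10,-3,-38) (11,-3,-42) (10,-3,-45) (10,-3,-48) (10,-3,-50) (10,-3,-52) (10,-3,-56) (11,-3,-59) 
244 (7,-2,1) (6,-2,-1) (5,-2,-3) (3,-2,-3) (1,-2,-4) (0,-2,-4) (10,-2,-32) (10,-1,-36) (10,-1,-39) (10,-1,-41) (10,-1,-45) (10,-1,-48) (10,-1,-51) (10,-1,-54) (10,-1,-56) (10,-1,-58) 
252 (7,2,1) (6,2,-1) (5,2,-4) (3,2,-4) (2,2,-5) (0,2,-3) (10,2,-31) (10,1,-35) (10,1,-38) (10,1,-42) (10,1,-44) (10,1,-48) (11,1,-51) (10,1,-53) (9,1,-54) (11,1,-60) 
256 (7,4,0) (6,4,-1) (5,4,-4) (3,4,-4) (2,4,-5) (0,4,-5) (10,3,-32) (10,3,-35) (9,3,-37) (10,3,-42) (10,3,-44) (10,3,-48) (10,3,-50) (10,3,-54) (10,3,-56) (11,3,-59) 
260 (7,7,1) (6,7,-1) (73,0,-167) (3,7,-4) (1,7,-4) (0,7,-3) (11,5,-34) (11,5,-37) (10,5,-39) (10,5,-41) (10,5,-44) (10,5,-48) (10,5,-50) (10,5,-53) (10,5,-56) (10,5,-58) 
264 (6,9,2) (7,9,-3) (5,9,-4) (3,9,-4) (1,9,-4) (0,9,-3) (-2,9,-4) (-4,9,-3) (-5,9,-5) (7,7,-35) (6,7,-37) (6,7,-40) (6,7,-42) (6,7,-46) (10,6,-56) (10,6,-59)
```

The wrist depth shows the fingers ending about 30 mm short of the nominal TCP, and the cell hasn't moved. I'll back off and feel for the real tip height on the bed.

```bash
python3 -m creep '[[-1,-12,1.4,0,0,0,0],[-1,-12,1.4,0,0,0,0],[-1,0,0,-4,0,0,0],[-1,0,0,-4,0,0,0],[-1,0,0,0,0,0,0]]'; python3 -m creep '[[-1,0,0,-4,0,0,0],[-1,0,0,-4,0,0,0],[-1,0,0,0,0,0,0]]'
python3 - <<'E'
from h import *
o=get_obs();im,d=read_camera('wrist');c=camera_params('wrist');K=c['intrinsics']
for col in (244,256):
  s=''
  for r in range(222,252,3):
    D=d[r,col];P=(c['mount']@np.array([(col-K[0,2])/K[0,0]*D,-(r-K[1,2])/K[1,1]*D,-D,1]))[:3]
    s+='(%d,%d,%d) '%tuple(P*1000)
  print(col,s)
n=np.load('nest.npy');print(nest(o['eef_pos'][:2]*1000,n),o['q'])
E
```

```text
t: 5.4
eef_pos: [0.4362, 0.2243, 0.0192]
tool_rot: [-0.0, 0.06, 0.998, -0.0]
contact_force: [0.3, -0.6, 0.3]
gripper_width: 0.001
grasp_force: 0.0
t: 5.78
eef_pos: [0.436, 0.2243, 0.0112]
tool_rot: [-0.0, 0.06, 0.998, -0.0]
contact_force: [0.5, 0.9, -0.1]
gripper_width: -0.002
grasp_force: 0.0
244 (0,-2,10) (-3,-2,11) (-4,-2,10) (-4,-2,5) (10,-2,-32) (10,-1,-35) (10,-1,-38) (10,-1,-41) (10,-1,-44) (10,-1,-47) 
256 (0,5,10) (-3,5,11) (-5,5,11) (-4,5,4) (10,4,-31) (10,3,-36) (10,3,-39) (10,3,-41) (10,3,-45) (10,3,-48) 
[-62.25742352 -18.39991035] [-0.65061104  0.47137152  0.05888109  2.13931295 -0.05269343  0.53292485
  0.89757435]
```

```bash
python3 -m creep '[[-1,0,0,-4,0,0,0],[-1,0,0,-4,0,0,0],[-1,0,0,0,0,0,0]]'; for i in 1; do python3 -m creep '[[-1,0,0,-2,0,0,0],[-1,0,0,0,0,0,0]]';done;  python3 -m creep '[[-1,0,0,-2,0,0,0],[-1,0,0,0,0,0,0]]'
```

```text
t: 6.2
eef_pos: [0.4358, 0.2243, 0.0032]
tool_rot: [-0.0, 0.06, 0.998, -0.0]
contact_force: [-0.7, -0.0, 0.8]
gripper_width: -0.005
grasp_force: 0.0
t: 6.45
eef_pos: [0.4361, 0.2244, 0.0016]
tool_rot: [-0.0, 0.06, 0.998, -0.0]
contact_force: [0.0, -0.2, -0.1]
gripper_width: 0.002
grasp_force: 0.0
t: 6.7
eef_pos: [0.4364, 0.2246, 0.0007]
tool_rot: [0.0, 0.06, 0.998, 0.0]
contact_force: [-2.9, -1.8, 14.3]
gripper_width: 0.005
grasp_force: 7.3
```

```bash
python3 -m creep '[[-1,0,0,1.5,0,0,0],[-1,0,0,0,0,0,0]]'; python3 - <<'E'
from h import *
im,d=read_camera('side');save('s2',cv2.resize(im[160:250,205:325],(800,600),interpolation=cv2.INTER_CUBIC))
E
```

```text
t: 6.95
eef_pos: [0.4363, 0.2245, 0.0013]
tool_rot: [0.0, 0.06, 0.998, 0.0]
contact_force: [-0.1, 0.2, -0.3]
gripper_width: -0.003
grasp_force: 0.0
```

View pics/s2.png

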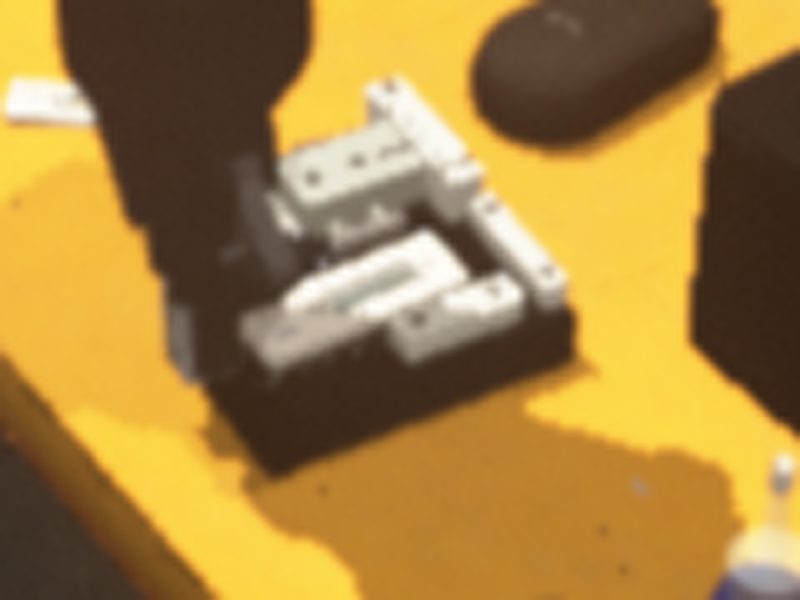

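The fingertip stands on the bed's front edge, so the real tip is about 25 mm above the nominal TCP. I'll raise it 1.3 mm and push.

```bash
python3 -m creep '[[-1,0,0,1.3,0,0,0],[-1,4,-0.5,0,0,0,0],[-1,3,-0.3,0,0,0,0],[-1,3,-0.4,0,0,0,0],[-1,3,-0.3,0,0,0,0]]'; python3 -m creep '[[-1,3,-0.4,0,0,0,0],[-1,3,-0.3,0,0,0,0],[-1,1,-0.1,0,0,0,0],[-1,0,0,0,0,0,0]]'; python3 -m creep '[[-1,1,-0.1,0,0,0,0],[-1,0.5,-0.1,0,0,0,0],[-1,0,0,0,0,0,0]]'
```

```text
t: 7.62
eef_pos: [0.4493, 0.2229, 0.0024]
tool_rot: [-0.0, 0.06, 0.998, -0.0]
contact_force: [-0.2, 1.2, -0.1]
gripper_width: 0.001
grasp_force: 0.2
t: 8.12
eef_pos: [0.4563, 0.2221, 0.0024]
tool_rot: [0.0, 0.06, 0.998, 0.0]
contact_force: [-0.5, -0.7, 0.3]
gripper_width: 0.002
grasp_force: 0.0
t: 8.5
eef_pos: [0.4577, 0.222, 0.0025]
tool_rot: [0.0, 0.06, 0.998, 0.0]
contact_force: [0.2, -0.4, 0.4]
gripper_width: 0.0
grasp_force: 0.0
```

```bash
python3 -m creep '[[-1,0.6,-0.1,0,0,0,0],[-1,0.6,-0.1,0,0,0,0],[-1,0,0,0,0,0,0]]'; python3 -m creep '[[-1,0.6,-0.1,0,0,0,0],[-1,0,0,0,0,0,0]]'; python3 -m creep '[[-1,0.6,-0.1,0,0,0,0],[-1,0,0,0,0,0,0]]'
```

```text
t: 8.88
eef_pos: [0.4589, 0.2217, 0.0024]
tool_rot: [-0.0, 0.06, 0.998, 0.0]
contact_force: [-0.1, 0.4, -0.9]
gripper_width: 0.001
grasp_force: 0.1
t: 9.12
eef_pos: [0.459, 0.2217, 0.0024]
tool_rot: [-0.0, 0.06, 0.998, -0.0]
contact_force: [-1.9, 0.4, 0.5]
gripper_width: 0.001
grasp_force: 1.0
t: 9.38
eef_pos: [0.4592, 0.2216, 0.0023]
tool_rot: [-0.001, 0.06, 0.998, -0.0]
contact_force: [-4.7, 1.3, 2.1]
gripper_width: 0.001
grasp_force: 2.4
```

```bash
python3 - <<'E'
from h import *
im,d=read_camera('side');np.savez('s3.npz',im=im,d=d);save('s3',cv2.resize(im[160:250,205:325],(800,600),interpolation=cv2.INTER_CUBIC))
E
```

```text
(no output)
```

View pics/s3.png

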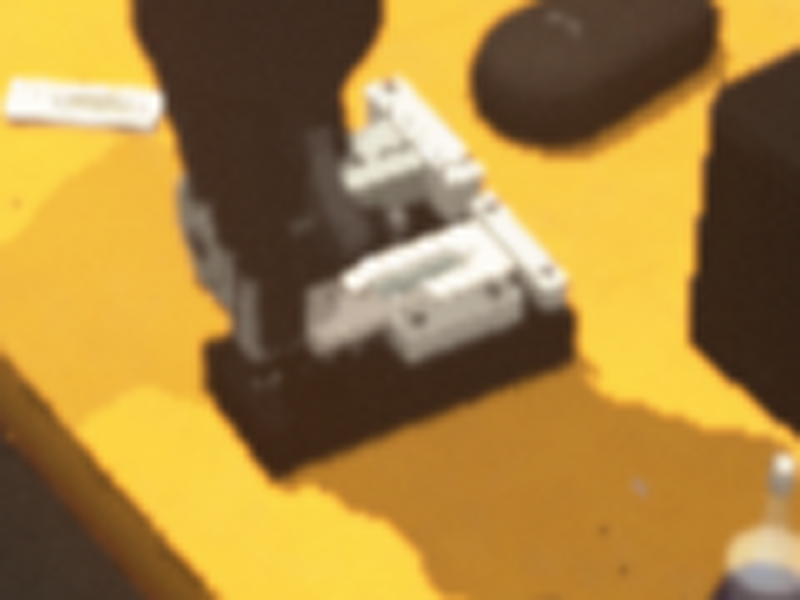

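The cell is against the stop and the force is building. I'll retreat, rise and look from above to check the seat and the wheel.

```bash
python3 -m creep '[[-1,-10,1.2,0,0,0,0],[-1,0,0,60,0,0,0],[-1,0,0,60,0,0,0],[-1,45,17,50,0,0,0],[-1,45,17,0,0,0,0]]';python3 -m creep '[[-1,0,0,0,0,0,0],[-1,0,0,0,0,0,0]]'
python3 - <<'E'
from h import *
o=get_obs();im,d=read_camera('wrist');np.savez('w4.npz',im=im,d=d,p=o['eef_pos'],q=o['tool_rot'])
save('w4',cv2.resize(im[40:265,130:430],(800,600),interpolation=cv2.INTER_CUBIC))
print(o['t'],o['eef_pos'],o['tool_rot'])
E
```

```text
t: 10.05
eef_pos: [0.5394, 0.2567, 0.1728]
tool_rot: [0.004, 0.06, 0.998, 0.003]
contact_force: [0.6, 0.4, -0.6]
gripper_width: -0.0
grasp_force: 0.0
t: 10.3
eef_pos: [0.5349, 0.2544, 0.1668]
tool_rot: [-0.0, 0.06, 0.998, -0.0]
contact_force: [-1.3, -0.3, 0.2]
gripper_width: -0.003
grasp_force: 0.0
10.3 [0.53494863 0.25444175 0.16683291] [-3.73166325e-04  6.03566680e-02  9.98176692e-01 -4.73653938e-04]
```

View pics/w4.png

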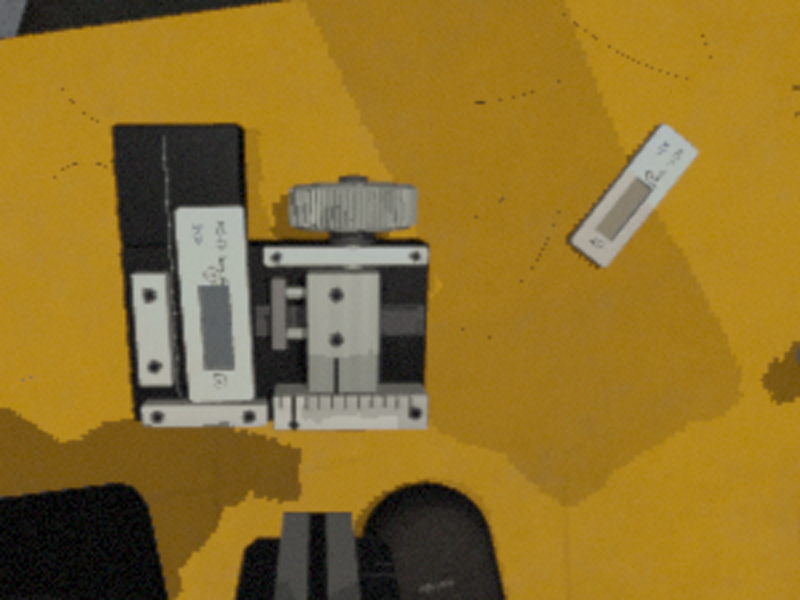

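The cell is seated at the stop (its far edge at row 402, the stop at 403) and square. The gauge line is at crop (293,395) and the index line at (337,390). Next I'll locate the wheel from depth.

```bash
cat >> h.py <<'E'
def cloud(f):
    w=np.load(f);d=w['d'];c=camera_params('wrist');K=c['intrinsics'];n=np.load('nest.npy')
    v,u=np.mgrid[0:384,0:512];P=np.stack([(u-K[0,2])/K[0,0]*d,-(v-K[1,2])/K[1,1]*d,-d],-1)@c['mount'][:3,:3].T+c['mount'][:3,3]
    P=(P@R.from_quat(w['q'][[1,2,3,0]]).as_matrix().T+w['p'])*1000
    P[...,:2]=np.moveaxis(nest(np.moveaxis(P[...,:2]-n[:2],-1,0)+n[:2].reshape(2,1,1),np.array([*n])) if 0 else np.array([np.cos(n[2])*(P[...,0]-n[0])+np.sin(n[2])*(P[...,1]-n[1]),-np.sin(n[2])*(P[...,0]-n[0])+np.cos(n[2])*(P[...,1]-n[1])]),0,-1)
    return P
E
python3 - <<'E'
from h import *
for f in('w2.npz','w4.npz'):
    w=np.load(f);P=cloud(f)
    m=(P[...,0]>-60)&(P[...,0]<-15)&(P[...,1]>8)&(P[...,1]<68)&(P[...,2]>42)&(P[...,2]<60);Q=P[m]
    print(f,m.sum(),np.percentile(Q,[2,50,98],axis=0).round(1).tolist())
    T=Q[Q[:,2]>49.5];print(np.percentile(T,[2,50,98],axis=0).round(1).tolist())
    s=least_squares(lambda p:np.hypot(Q[:,1]-p[0],Q[:,2]-p[1])-24,[37,27],loss='soft_l1');print('wheel y,z',s.x)
w=np.load('w4.npz');n=np.load('nest.npy');f=lambda u,v,z:nest(ray((130+u/2.6667,40+v/2.6667),w['p'],w['q'],z/1000),n).round(1)
for k,a,z in [('gauge',(293,397),44),('idx',(337,390),44),('rimfrontL',(350,184),48),('rimback',(350,234),48),('c',(178,209),32),('c',(243,207),32),('c',(256,400),32),('c',(190,403),32),('stop',(205,403),36)]:print(k,f(*a,z))
E
```

```text
w2.npz 626 [[-35.6, 19.1, 42.4], [-28.2, 36.6, 48.7], [-20.6, 54.6, 51.8]]
[[-34.7, 28.0, 49.6], [-28.0, 36.7, 50.6], [-20.8, 45.4, 52.3]]
wheel y,z [36.6806357  26.61945098]
w4.npz 664 [[-35.9, 19.1, 42.4], [-27.9, 37.0, 48.6], [-20.3, 54.6, 51.8]]
[[-35.1, 27.7, 49.6], [-27.9, 37.0, 50.5], [-21.4, 45.6, 52.2]]
wheel y,z [36.84750315 26.64225364]
gauge [43.1 14.4]
idx [40.3 31.4]
rimfrontL [-35.9  35.4]
rimback [-18.7  35.6]
c [-26.8 -28.2]
c [-27.5  -3.9]
c [47.8 -0.8]
c [ 49.  -27.4]
stop [ 47.8 -20.8]
```

```bash
python3 -m creep '[[-1,-35,17,0,0,0,0],[-1,-35,16.3,-7,0,0,0],[-1,0,0,-60,0,0,0],[-1,0,0,-50,0,0,0],[-1,0,0,-12,0,0,0]]';python3 -m creep '[[-1,0,0,0,0,0,0],[-1,0,0,0,0,0,0]]'
python3 - <<'E'
from h import *
o=get_obs();n=np.load('nest.npy');print(nest(o['eef_pos'][:2]*1000,n))
E
```

```text
t: 10.98
eef_pos: [0.4626, 0.2864, 0.0359]
tool_rot: [-0.002, 0.06, 0.998, -0.002]
contact_force: [0.6, -0.5, -0.5]
gripper_width: 0.004
grasp_force: 0.0
t: 11.22
eef_pos: [0.4669, 0.2892, 0.0404]
tool_rot: [0.001, 0.06, 0.998, 0.001]
contact_force: [-0.6, 0.8, 0.7]
gripper_width: -0.003
grasp_force: 0.0
[-39.16251933  49.69559123]
```

```bash
python3 -m creep '[[-1,-2.4,-1.4,-6,0,0,0],[-1,0,0,-5,0,0,0],[-1,0,0,-2,0,0,0],[-1,0,0,0,0,0,0]]';python3 -m creep '[[-1,0,0,-1,0,0,0],[-1,0,0,-0.5,0,0,0],[-1,0,0,0,0,0,0]]'
python3 - <<'E'
from h import *
o=get_obs();n=np.load('nest.npy');print(nest(o['eef_pos'][:2]*1000,n))
E
```

```text
t: 11.72
eef_pos: [0.4631, 0.2869, 0.0254]
tool_rot: [-0.0, 0.06, 0.998, -0.0]
contact_force: [-0.3, -0.6, 0.9]
gripper_width: 0.001
grasp_force: 0.2
t: 12.1
eef_pos: [0.4633, 0.2874, 0.0244]
tool_rot: [0.0, 0.06, 0.998, 0.0]
contact_force: [-1.4, -0.1, 5.7]
gripper_width: 0.0
grasp_force: 2.6
[-42.52096603  47.55684256]
```

```bash
python3 -m creep '[[-1,-0.4,-3,0,0,0,0],[-1,-0.5,-4,0,0,0,0],[-1,-0.5,-4,0,0,0,0]]';python3 -m creep '[[-1,-0.5,-4,0,0,0,0],[-1,-0.5,-4,0,0,0,0],[-1,-0.4,-3,-0.3,0,0,0],[-1,0,0,0,0,0,0]]'
python3 - <<'E'
from h import *
o=get_obs();n=np.load('nest.npy');print(nest(o['eef_pos'][:2]*1000,n))
im,d=read_camera('side');np.savez('s4.npz',im=im,d=d)
a=np.load('s3.npz')['im']
save('s4',cv2.resize(np.hstack([a[165:215,240:290],im[165:215,240:290]]),(800,400),interpolation=cv2.INTER_CUBIC))
E
```

```text
t: 12.48
eef_pos: [0.4623, 0.2783, 0.0252]
tool_rot: [0.001, 0.059, 0.998, 0.002]
contact_force: [-2.7, 2.5, 10.4]
gripper_width: -0.0
grasp_force: 5.1
t: 12.98
eef_pos: [0.4609, 0.2655, 0.0244]
tool_rot: [0.001, 0.06, 0.998, 0.001]
contact_force: [-0.3, -0.9, 6.1]
gripper_width: -0.001
grasp_force: 2.7
[-42.2916207   25.49523733]
```

View pics/s4.png

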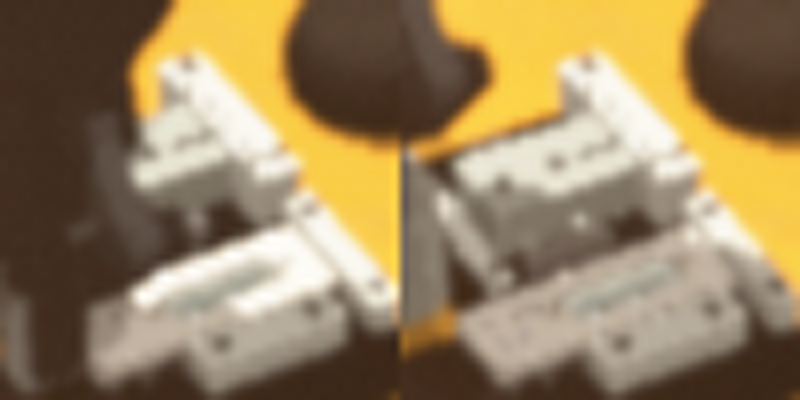

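The jaw has moved in (the pad is nearer the cell) and the stroke works at about 10 N. Second stroke next.

```bash
python3 -m creep '[[-1,0,0,6,0,0,0],[-1,1.3,11,0,0,0,0],[-1,1.3,11,0,0,0,0],[-1,0,0,0,0,0,0],[-1,0,0,-5.7,0,0,0]]';python3 -m creep '[[-1,0,0,0,0,0,0],[-1,0,0,0,0,0,0]]'
python3 -m creep '[[-1,-0.4,-3,0,0,0,0],[-1,-0.5,-4,0,0,0,0],[-1,-0.5,-4,0,0,0,0]]';python3 -m creep '[[-1,-0.5,-4,0,0,0,0],[-1,-0.5,-4,0,0,0,0],[-1,-0.4,-3,-0.3,0,0,0],[-1,0,0,0,0,0,0]]'
python3 - <<'E'
from h import *
o=get_obs();n=np.load('nest.npy');print(nest(o['eef_pos'][:2]*1000,n))
E
```

```text
t: 13.65
eef_pos: [0.4632, 0.2872, 0.024]
tool_rot: [0.0, 0.06, 0.998, 0.0]
contact_force: [-1.5, 0.5, 13.0]
gripper_width: 0.003
grasp_force: 7.0
t: 13.9
eef_pos: [0.4634, 0.2875, 0.0243]
tool_rot: [0.0, 0.06, 0.998, 0.001]
contact_force: [-2.1, 2.1, 6.7]
gripper_width: -0.002
grasp_force: 3.0
t: 14.28
eef_pos: [0.4623, 0.2778, 0.0251]
tool_rot: [0.001, 0.06, 0.998, 0.002]
contact_force: [-3.2, 2.4, 12.2]
gripper_width: 0.004
grasp_force: 6.2
t: 14.78
eef_pos: [0.4608, 0.2647, 0.0241]
tool_rot: [0.001, 0.061, 0.998, 0.0]
contact_force: [-0.0, -0.7, 6.0]
gripper_width: 0.002
grasp_force: 2.9
[-42.31860498  24.66704263]
```

```bash
python3 -m creep '[[-1,0,0,50,0,0,0],[-1,0,0,50,0,0,0],[-1,38,-5,45,0,0,0],[-1,38,-5,0,0,0,0],[-1,0,0,0,0,0,0]]';python3 -m creep '[[-1,0,0,0,0,0,0]]'
cat > look.py <<'E'
from h import *
import sys
f=sys.argv[1];o=get_obs();im,d=read_camera('wrist');np.savez(f+'.npz',im=im,d=d,p=o['eef_pos'],q=o['tool_rot']);n=np.load('nest.npy')
# rectify nest tops (z=44 mm) at 5 px/mm: columns = nest y 0..70, rows = nest x -60..60
S=5;ys=np.arange(-60,70,1/S);xs=np.arange(-40,60,1/S)
c=camera_params('wrist');K=c['intrinsics'];T=np.linalg.inv(c['mount']);Rt=R.from_quat(o['tool_rot'][[1,2,3,0]]).as_matrix()
Y,X=np.meshgrid(ys,xs);W=np.stack([n[0]+np.cos(n[2])*X-np.sin(n[2])*Y,n[1]+np.sin(n[2])*X+np.cos(n[2])*Y,0*X+44],-1)/1000
P=((W-o['eef_pos'])@Rt)@T[:3,:3].T+T[:3,3]
r=cv2.remap(im,(K[0,2]+K[0,0]*P[...,0]/-P[...,2]).astype('f'),(K[1,2]-K[1,1]*P[...,1]/-P[...,2]).astype('f'),cv2.INTER_LINEAR)
save(f,r);g=r.mean(-1)
row=lambda a,b:g[int((a+40)*S):int((b+40)*S)].mean(0)
def dips(p,lo,hi):
    q=p-cv2.GaussianBlur(p[None].astype('f'),(0,0),12)[0]
    return [(round(ys[i],1),round(float(q[i]))) for i in range(3,len(q)-3) if lo<ys[i]<hi and q[i]<-8 and q[i]==q[i-3:i+4].min()]
print('t',o['t'],'jaw idx',dips(row(30,39),2,66));print('gauge(long)',dips(row(48.5,51),5,66))
p=row(2,28);e=np.abs(np.diff(p));print('jaw row edges',[(round(ys[i],1),round(p[i+1]-p[i])) for i in range(2,len(e)-2) if e[i]>8 and e[i]==e[i-2:i+3].max()])
E
python3 look.py w5
```

```text
t: 15.4
eef_pos: [0.5387, 0.2531, 0.1687]
tool_rot: [0.001, 0.062, 0.998, -0.0]
contact_force: [-1.0, -0.1, -0.7]
gripper_width: -0.003
grasp_force: 0.0
t: 15.52
eef_pos: [0.5349, 0.2545, 0.1675]
tool_rot: [-0.001, 0.06, 0.998, -0.001]
contact_force: [-0.2, 0.5, -0.4]
gripper_width: -0.003
grasp_force: 0.0
t 15.525 jaw idx [(np.float64(8.6), -31), (np.float64(20.8), -48), (np.float64(38.2), -24), (np.float64(63.6), -19)]
gauge(long) [(np.float64(5.2), -83), (np.float64(14.4), -62), (np.float64(61.2), -41)]
jaw row edges [(np.float64(-45.0), 16), (np.float64(-32.6), -10), (np.float64(-27.6), 16), (np.float64(-21.4), -10), (np.float64(-9.6), 11), (np.float64(-3.6), -9), (np.float64(10.4), 14), (np.float64(36.6), -10)]
```

View pics/w5.png

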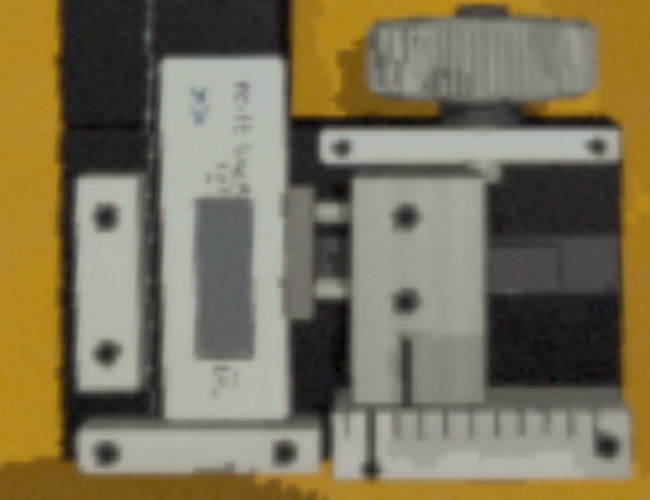

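The index line is at rectified x 405 and the gauge line at 372, so 6.5 mm remain. The pad is just at the cell's side. Third stroke.

```bash
python3 -m creep '[[-1,-37,16,0,0,0,0],[-1,-36.4,16,0,0,0,0],[-1,0,0,-60,0,0,0],[-1,0,0,-60,0,0,0],[-1,0,0,-19,0,0,0]]';python3 -m creep '[[-1,0,0,0,0,0,0],[-1,0,0,-5.7,0,0,0],[-1,0,0,0,0,0,0]]'
python3 -m creep '[[-1,-0.4,-3,0,0,0,0],[-1,-0.5,-4,0,0,0,0],[-1,-0.5,-4,0,0,0,0]]';python3 -m creep '[[-1,-0.5,-4,0,0,0,0],[-1,-0.5,-4,0,0,0,0],[-1,-0.4,-3,-0.3,0,0,0],[-1,0,0,0,0,0,0]]'
python3 - <<'E'
from h import *
o=get_obs();n=np.load('nest.npy');print(nest(o['eef_pos'][:2]*1000,n))
E
python3 -m creep '[[-1,0,0,50,0,0,0],[-1,0,0,50,0,0,0],[-1,38,-5,45,0,0,0],[-1,38,-5,0,0,0,0],[-1,0,0,0,0,0,0]]';python3 -m creep '[[-1,0,0,0,0,0,0]]'
python3 look.py w6
```

```text
t: 16.2
eef_pos: [0.4588, 0.2855, 0.026]
tool_rot: [-0.003, 0.059, 0.998, -0.002]
contact_force: [-0.3, -0.6, 0.7]
gripper_width: 0.001
grasp_force: 0.0
t: 16.58
eef_pos: [0.4633, 0.2877, 0.025]
tool_rot: [0.001, 0.06, 0.998, 0.001]
contact_force: [-0.6, -0.4, 1.9]
gripper_width: 0.001
grasp_force: 0.6
t: 16.95
eef_pos: [0.4622, 0.2771, 0.0253]
tool_rot: [0.001, 0.06, 0.998, 0.001]
contact_force: [-1.3, 2.2, 9.4]
gripper_width: 0.0
grasp_force: 4.2
t: 17.45
eef_pos: [0.4606, 0.2646, 0.0241]
tool_rot: [0.0, 0.06, 0.998, 0.0]
contact_force: [0.7, 0.4, 4.2]
gripper_width: -0.003
grasp_force: 2.3
[-42.56485481  24.54390784]
t: 18.08
eef_pos: [0.5382, 0.2531, 0.1686]
tool_rot: [0.001, 0.062, 0.998, -0.001]
contact_force: [-1.0, 0.4, -0.0]
gripper_width: 0.002
grasp_force: 0.0
t: 18.2
eef_pos: [0.5345, 0.2545, 0.1674]
tool_rot: [-0.001, 0.06, 0.998, -0.001]
contact_force: [-0.2, 0.6, -0.6]
gripper_width: 0.0
grasp_force: 0.0
t 18.2 jaw idx [(np.float64(4.2), -40), (np.float64(16.6), -53), (np.float64(34.0), -22), (np.float64(63.4), -20)]
gauge(long) [(np.float64(5.0), -81), (np.float64(14.4), -65), (np.float64(61.0), -43)]
jaw row edges [(np.float64(-48.4), -8), (np.float64(-45.0), 16), (np.float64(-32.8), -8), (np.float64(-31.4), 8), (np.float64(-25.2), -10), (np.float64(-13.4), 10), (np.float64(-7.6), -8), (np.float64(5.0), 11), (np.float64(32.2), -11)]
```

2.2 mm remain, so one short stroke of about 11.5 mm.

```bash
python3 -m creep '[[-1,-37,13.5,0,0,0,0],[-1,-37,13.5,0,0,0,0],[-1,0,0,-60,0,0,0],[-1,0,0,-60,0,0,0],[-1,0,0,-19,0,0,0]]';python3 -m creep '[[-1,0,0,0,0,0,0],[-1,0,0,-5.7,0,0,0],[-1,0,0,0,0,0,0]]'
python3 -m creep '[[-1,-0.4,-3,0,0,0,0],[-1,-0.4,-3,0,0,0,0],[-1,-0.4,-3,0,0,0,0],[-1,-0.3,-2.5,0,0,0,0],[-1,0,0,0,0,0,0]]'
python3 -m creep '[[-1,0,0,50,0,0,0],[-1,0,0,50,0,0,0],[-1,38,0,45,0,0,0],[-1,38,-5,0,0,0,0],[-1,0,0,0,0,0,0]]';python3 -m creep '[[-1,0,0,0,0,0,0]]'
python3 look.py w7
```

```text
t: 18.88
eef_pos: [0.4579, 0.2805, 0.026]
tool_rot: [-0.003, 0.059, 0.998, -0.002]
contact_force: [-0.3, -0.5, 0.4]
gripper_width: -0.004
grasp_force: 0.0
t: 19.25
eef_pos: [0.4624, 0.2829, 0.0254]
tool_rot: [0.001, 0.06, 0.998, 0.001]
contact_force: [-1.8, -0.2, 4.1]
gripper_width: -0.005
grasp_force: 2.0
t: 19.88
eef_pos: [0.4613, 0.2713, 0.0252]
tool_rot: [0.001, 0.06, 0.998, 0.001]
contact_force: [-2.0, 1.3, 5.9]
gripper_width: 0.003
grasp_force: 3.3
t: 20.5
eef_pos: [0.5394, 0.2636, 0.1698]
tool_rot: [0.001, 0.062, 0.998, 0.0]
contact_force: [-1.5, -0.2, 0.6]
gripper_width: -0.001
grasp_force: 0.0
t: 20.62
eef_pos: [0.5354, 0.265, 0.1684]
tool_rot: [-0.001, 0.06, 0.998, -0.0]
contact_force: [-0.4, -0.1, 0.0]
gripper_width: -0.004
grasp_force: 0.0
t 20.625 jaw idx [(np.float64(13.8), -56), (np.float64(31.2), -28), (np.float64(64.0), -19)]
gauge(long) [(np.float64(5.2), -76), (np.float64(14.4), -63), (np.float64(61.4), -49)]
jaw row edges [(np.float64(-47.6), -8), (np.float64(-44.6), 16), (np.float64(-32.6), -8), (np.float64(-31.0), 9), (np.float64(-24.8), -9), (np.float64(-13.0), 11), (np.float64(-7.2), -9), (np.float64(3.2), 12), (np.float64(30.0), -11), (np.float64(65.0), 8)]
```

View pics/w7.png

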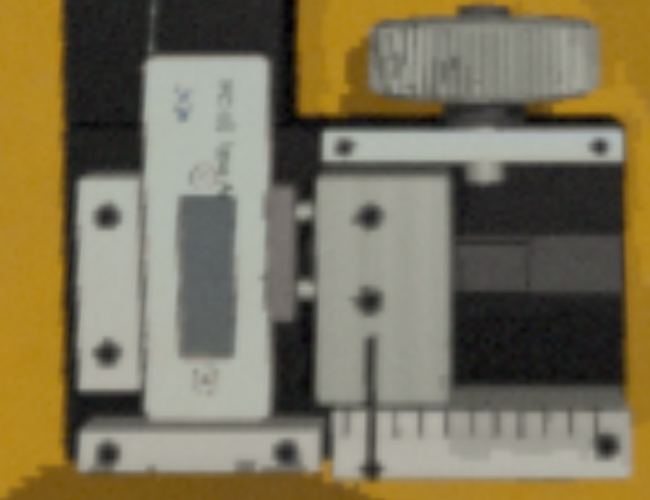

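The index line (371,400) runs straight into the gauge line (372,410). The cell lies square against the fence (edge at x 143), its far end is at the stop, and the pad bears on it. The arm is clear, so I'm handing in.

```bash
python3 -c "
from station import *
print(hand_in())"
```

```text
the job is handed in; nothing more can be done
None
```

The job is handed in: at the last look, with the arm clear, the flow cell was home at the stop and square on the fence under the pad, and the jaw's index line was within about 0.6 mm of the gauge line; `hand_in()` returned no verdict.

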